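# Close the plant-specimen canister: back the cap off to find the thread, then screw it home

### The arm

A 6-joint arm with a two-finger parallel gripper is mounted at the origin on the work surface. World frame = base frame: x ahead of the robot, y to its left, z up, the work surface at z = 0. Lengths are in m, angles in rad, forces in N, time in s.
With the tool pointing down it reaches from about 0.425 to 0.95 m from the base axis. Payload 3.5 kg.
Tool frame: the origin (TCP) lies at the very end of the fingers, on their centre line; the grasp point (between the pads) lies 19 mm behind it; z points along the fingers, y is the direction in which the jaws open and shut (so a half turn about z gives the same grasp; the last joint's range is limited). The gripper opens to 85 mm and grips with 20 to 120 N. Pads are 22 mm wide; open, the fingers measure 114 mm over their backs; the gripper's body (76 mm by 85 mm) begins 54 mm behind the grasp point. The pads swing forward as they close: fully open they stand 13 mm farther back than shut.
Start: joints at [-0.15, 0.286, 1.577, -0, 1.279, -0.15], TCP at [0.675, 0, 0.231] pointing down, gripper open.
Joint ranges: [-2.77, 2.77], [-0.9, 2.22], [0.21, 2.48], [-1.53, 4.67], [0.24, 2.81], [-2.84, 2.84]. Speed limits (rad/s): [2.79, 2.79, 3.14, 3.14, 3.14, 3.14].

### API

Orientations are given as a unit quaternion [x, y, z, w].
In Python, from plant import get_state, vision, ctrl, cut_out gives the robot as it stands.
- The arm moves only by the tool jog_arm, never from a script. Its argument "commands" is text: rows parted by semicolons, each of 6 numbers parted by spaces: the shift along the world's x, y, z in m, then the turn, a rotation vector about the world's x, y, z in rad. A call has 1 to 20 rows; each row is the pose to reach, as a shift and turn from the pose commanded when the call began; what a row does not reach only later rows make up. A row lasts 1/8 s, in which the tool goes at most 62.5 mm and 10.7 degrees, less where a joint would pass 70% of its speed; a pose out of reach is approached as far as the arm can. A call with a gripper value outside its range is refused whole. "gripper" is the opening in per cent of the stroke, from 0 (shut) to 100 (fully open), set as the call begins (left out, the last holds). The fingers move at their own pace and stop on an object; "grip_force" is the grip in N (left out, the last holds). Time passes only in rows, so rows that repeat a pose let the fingers close. It gives the time, the measured TCP pose, the force and the opening at its end, in the units of the state.
- get_state(): the state, without advancing time (a new reading comes with each control period).
- vision.read_camera(name): name is "scene" or "side" or "wrist"; returns a dict with "frame" (420x560x3 uint8, red, green, blue), "z_map" (420x560 float32, m along the optical axis (not along the pixel's ray), 0 where there is no reading), "fx", "fy", "cx", "cy" (pixels), "R" (3x3) and "t" (3): a world point X has camera coordinates R X + t. Camera axes: x right, y down, z forward; pixel columns grow to the right and rows downward; lengths in m; the calibration is good to about 2 mm. A picture is of the moment at which its call begins.
- ctrl.sign_off(): hands the job in, once; it reports no verdict.
Trained networks look in the newest picture that a camera, given by its name, has taken for a name from the list of things; names that differ only in an ending like _2 or _b are one class to them, and where a whole thing is asked for, a point or a joint stands for the part that bears it (a point fixed in the world has none). Each returns a list of dicts, best first, with "conf" (0 to 1); they miss things now and then, are a little off and sometimes report something else, mostly with a low value. They report only what shows in the picture. A call takes as long as a camera call. They do not tell look-alikes from the thing itself.
- cut_out(camera, query): "pixels" (420x560 bool, what is visible of it) and "box" ([centre column, centre row, width, height] in pixels, round what is visible of it).
The state is a dict: "time": time; "qpos": joint angles; "dq": joint speeds; "joint_efforts": joint torques, N m; "eef_pos": TCP position; "tcp_rot": TCP orientation; "contact_force": force on the tool from outside, world axes, zero at the start; "wrist_torque": the same for the moment, N m; "opening": opening from 0.0 (shut) to 1.0 (fully open).
Only numpy, scipy, OpenCV 4.12 (cv2) and the standard library are available. Lean on these libraries where they do the work, as an engineer would, in place of code of your own. Each camera call takes 0.05 s, during which the arm holds its last target.

### The job

Take the blue dust cover off the specimen canister, stand it upright on the bare table clear of the canister, and close the canister with the orange screw cap: set the cap level on top of the canister's thread with its lugs about midway between the entry gaps (red marks), turn it backward (anticlockwise seen from above) until it drops into the thread start, then screw it forward (clockwise) down to its stop without forcing it, and let go. Leave everything else on the table where it stands.

Things in the scene. Friction and masses are not known exactly. Their poses are not given: they have to be found in the camera images.
- cap: orange screw cap, loose, open end down on the table, about 90 g. Origin: centre of its underside; z up its axis. Round skirt 54 mm outside, 48 mm inside diameter; flat top 26 mm above the origin. Inside are three lugs at 0, 120 and 240 degrees from its x axis (anticlockwise from above); white marks on the rim of the top and down the skirt show where they are.
- cap_wing (a point): centre of the cap's wing grip, 39 mm above the cap's underside on its axis. The wing is 42 mm long along the cap's x, 14 mm thick along its y, and stands from 26 to 52 mm above the underside.
- canister: clear canister with a white threaded neck, bolted down, z up. Origin: centre of its underside. Foot 110 mm across, 8 mm high; body 80 mm across up to the grey shoulder at 62 mm. Neck core 35 mm across, its rim 86 mm above the origin (last 4 mm tapered). Cap's underside above this origin: 77 mm when the lugs rest on the thread's crest, 68.5 mm dropped in the gaps, 64.5 mm fully home.
- neck_top (a point): on the canister's axis at the height of the thread's flat crest, 78 mm above its underside; axes as the canister's. Three-start thread, 45 mm across. Entry gaps 30 degrees wide are centred at 0, 120 and 240 degrees from x (anticlockwise from above), a red mark on the shoulder below each. 1.5 mm play all round inside the cap.
- groove_end (a point): a stop, where a lug's centre ends when home: 69 degrees clockwise of the gap at 0 degrees (the other two alike), 21 mm from the axis. From each gap, where lugs have 9 degrees of play either side, a groove 5.5 mm high runs clockwise, sloping down 4 mm between 15 and 70 degrees past the gap's middle. No spring: the cap drops and sinks by its weight, with plain friction.
- lug0 (a point): centre of the cap's lug at 0 degrees, 21 mm from the cap's axis and 3 mm above the cap's underside; the lug is 4 mm thick and reaches in to 19 mm from the axis
- lug1 (a point): centre of the cap's lug at 120 degrees, 21 mm from the cap's axis and 3 mm above the cap's underside; the lug is 4 mm thick and reaches in to 19 mm from the axis
- lug2 (a point): centre of the cap's lug at 240 degrees, 21 mm from the cap's axis and 3 mm above the cap's underside; the lug is 4 mm thick and reaches in to 19 mm from the axis
- cover: blue push-on dust cover, loose, 50 g, at the start sitting loosely on the canister's neck, its underside on the thread's crest. Origin: centre of its underside, z up. Disc 50 mm across, skirt 46 mm outside and 39 mm inside, disc top 12 mm above the origin; round knob to grip 18 mm across from 12 to 40 mm above the origin. It lifts straight off (rim of the neck reaches 8 mm up inside it).
- vial: small green glass vial with a black cap, loose, 28 mm diameter, 60 mm high, beside the cap; origin at the centre of its underside. Leave it.
- bottle: amber glass bottle, loose, beside the cap, 42 mm diameter, 85 mm high, upright; origin at the centre of its underside. Leave it.
- pot: clear specimen pot with a red lid, loose, 50 mm diameter, 50 mm high; origin at the centre of its underside. Leave it.
- dish: small steel dish, loose, 70 mm diameter, 22 mm high; origin at the centre of its underside. Leave it.
- rack: white test-tube rack with sprigs in its tubes, loose, 75 mm along its x, 200 mm along its y, tubes to 103 mm and sprigs to about 150 mm high; origin at the centre of its underside. Leave it.
- tweezers: steel tweezers lying flat, loose, 120 mm along their x, about 20 mm wide, 4 mm high; origin at their middle on the table. Leave them.
- lens: hand lens lying flat, loose, round black rim 48 mm across and 8 mm high, green handle reaching 95 mm to its -x; origin under the centre of the rim. Leave it.
Not all that is in view belongs to the job. What is shaped like the cover but yellow is not meant.

How it is judged:
On the way, in this order (a step that is already met when the one before it is completed fails the run):
1. the dust cover stands upright on the bare table, its middle at least 75 mm from the canister's axis, let go (horizontal distance between cover and canister above 0.075 m and height (world z) of cover below 0.006 m and angle between cover's own z axis and vertical below 0.15 rad and contact force between cover and the fingers below 0.05 N), for 0.2 s.
2. the cap stands level on the crests of the thread, its lugs about midway between the entry gaps (between 40 and 85 degrees clockwise of a gap's middle) (horizontal distance between cap and canister below 0.005 m and angle between cap's own z axis and vertical below 0.08 rad and z of cap in the frame of canister between 0.0755 and 0.079 m and contact force between cap and canister above 0.2 N and ((x of lug0 in the frame of canister between 0.0018 and 0.0161 m and y of lug0 in the frame of canister below -0.0135 m) or (x of lug1 in the frame of canister between 0.0018 and 0.0161 m and y of lug1 in the frame of canister below -0.0135 m) or (x of lug2 in the frame of canister between 0.0018 and 0.0161 m and y of lug2 in the frame of canister below -0.0135 m))), for 0.1 s.
3. still on the crests, it has been turned backward (anticlockwise) until its lugs are close to the entry gaps (14 to 33 degrees short of the middle) (horizontal distance between cap and canister below 0.005 m and angle between cap's own z axis and vertical below 0.08 rad and z of cap in the frame of canister between 0.0745 and 0.079 m and ((x of lug0 in the frame of canister above 0.0172 m and y of lug0 in the frame of canister between -0.0115 and -0.005 m) or (x of lug1 in the frame of canister above 0.0172 m and y of lug1 in the frame of canister between -0.0115 and -0.005 m) or (x of lug2 in the frame of canister above 0.0172 m and y of lug2 in the frame of canister between -0.0115 and -0.005 m))).
4. it has dropped level into the entry gaps, lugs within 17 degrees of a gap's middle and at most 1.5 mm above the gap floor (horizontal distance between cap and canister below 0.005 m and angle between cap's own z axis and vertical below 0.08 rad and z of cap in the frame of canister between 0.066 and 0.07 m and ((x of lug0 in the frame of canister above 0.017 m and y of lug0 in the frame of canister between -0.006 and 0.006 m) or (x of lug1 in the frame of canister above 0.017 m and y of lug1 in the frame of canister between -0.006 and 0.006 m) or (x of lug2 in the frame of canister above 0.017 m and y of lug2 in the frame of canister between -0.006 and 0.006 m))), for 0.1 s.
At the end, for the whole second after the job is handed in: the dust cover stands upright on the table, over 75 mm from the canister's axis; the cap is screwed home: underside 62.5 to 65.8 mm above the canister's, axes within 5 mm, level within 0.05 rad, a lug 50 to 90 degrees clockwise past a gap's middle; all at rest and released (horizontal distance between cover and canister above 0.075 m and height (world z) of cover below 0.006 m and angle between cover's own z axis and vertical below 0.15 rad and linear speed of each of cover, cap below 0.02 m/s and horizontal distance between cap and canister below 0.005 m and angle between cap's own z axis and vertical below 0.05 rad and z of cap in the frame of canister between 0.0625 and 0.0658 m and ((x of lug0 in the frame of canister between 0 and 0.0135 m and y of lug0 in the frame of canister below -0.016 m) or (x of lug1 in the frame of canister between 0 and 0.0135 m and y of lug1 in the frame of canister below -0.016 m) or (x of lug2 in the frame of canister between 0 and 0.0135 m and y of lug2 in the frame of canister below -0.016 m)) and angular speed of cap below 0.1 rad/s); the robot touches nothing.
It fails at once if the bottle, the vial, the pot or the dish is shoved more than 30 mm or tipped over (distance of any of bottle, vial, pot, dish from where it was at the start of the episode above 0.03 m or angle between any of bottle, vial, pot, dish's own z axis and vertical above 0.5 rad).
It fails at once if the tube rack is shoved more than 30 mm or tipped over (distance of rack from where it was at the start of the episode above 0.03 m or angle between rack's own z axis and vertical above 0.5 rad).
It fails at once if the pair of tweezers or the hand lens is shoved more than 30 mm or tipped over (distance of any of tweezers, lens from where it was at the start of the episode above 0.03 m or angle between any of tweezers, lens's own z axis and vertical above 0.5 rad).
It fails at once if the cap is forced against the canister with more than 80 N (contact force between cap and canister above 80 N).
It also fails if it takes over 64 s, if anything falls off the work surface, if the arm or the gripper's body presses on something with over 40 N, if the wrist force passes 120 N, or if a joint passes its speed limit or range.

## Working session

There is one attempt and no reset: what is moved stays moved. The work goes in short steps, Python scripts to look and compute and a tool call to move; the robot and the scene stay as the last step left them, time stands still between calls to the robot, and variables do not carry over. Pictures are saved under pics/ and viewed, and the job is handed in when it is done.

Besides the shell and the picture viewer there is one more tool, called as name(argument=value, ...), one argument or row to a line, values as JSON. jog_arm: Moves the arm, as the interface text tells. Its arguments: {"type":"object","properties":{"commands":{"type":"string"},"gripper":{"type":"number"},"grip_force":{"type":"number"}},"required":["commands"]}

```bash
mkdir -p pics; ls; python3 - <<'E'
from plant import get_state, vision, ctrl, cut_out
import cv2,numpy as np
print(get_state())
for n in ("scene","side","wrist"):
    c=vision.read_camera(n); cv2.imwrite(f"pics/{n}0.png",c["frame"][:,:,::-1])
    print(n,c["fx"],c["fy"],c["cx"],c["cy"],c["R"],c["t"])
    np.savez(f"pics/{n}0.npz",**c)
E
```

```text
pics
{'time': 0.0, 'qpos': array([-1.50005287e-01,  2.87178056e-01,  1.57816583e+00, -8.06757363e-06,
        1.27857562e+00, -1.50023708e-01]), 'dq': array([ 0.00055908, -0.00088889, -0.00113297,  0.00263795,  0.00161229,
        0.00091561]), 'joint_efforts': array([-1.79628755e-04, -4.05981302e+01, -2.92628127e+01, -1.54224781e-04,
        5.81841552e-03,  3.74769741e-06]), 'eef_pos': array([6.74353483e-01, 1.21791222e-04, 2.29944953e-01]), 'tcp_rot': array([ 7.07098965e-01,  7.07113640e-01, -6.93583818e-04, -9.34082793e-04]), 'contact_force': array([-0.75804608,  0.42406479,  0.7826247 ]), 'wrist_torque': array([-0.00279249,  0.01130686, -0.03517564]), 'opening': 1.0005123198376498}
scene 540.5713113266733 540.5713113266733 276.08969841916394 206.14333950985068 [[-0.68565878  0.72790115 -0.00565259]
 [ 0.50953578  0.47439119 -0.7178623 ]
 [-0.51985126 -0.49508879 -0.69616217]] [ 0.3927263  -0.21221734  1.49428086]
side 505.87329698179497 505.87329698179497 279.4566288584447 209.47380515334385 [[ 0.86479857 -0.50211789 -0.00102369]
 [-0.36992613 -0.63574324 -0.67748446]
 [ 0.33952626  0.58626628 -0.73553638]] [-0.50667389  0.25560221  0.8997579 ]
wrist 367.3866604066045 367.3866604066045 279.60920814128474 208.96914278369582 [[ 9.99998862e-01 -8.40186486e-04 -1.25326784e-03]
 [-4.82473026e-04 -9.65066244e-01  2.62005559e-01]
 [-1.42962001e-03 -2.62004656e-01 -9.65065550e-01]] [-0.67387475 -0.03311673  0.37717788]
```

View pics/scene0.png

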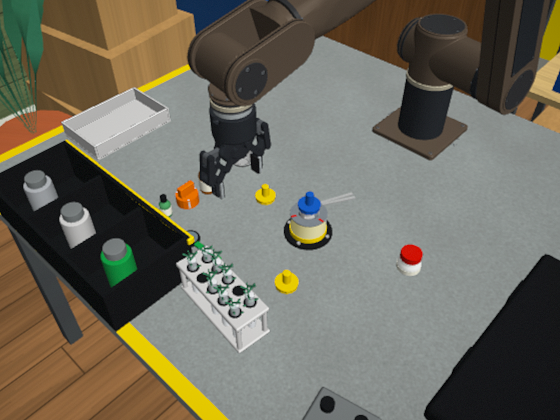

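View pics/side0.png

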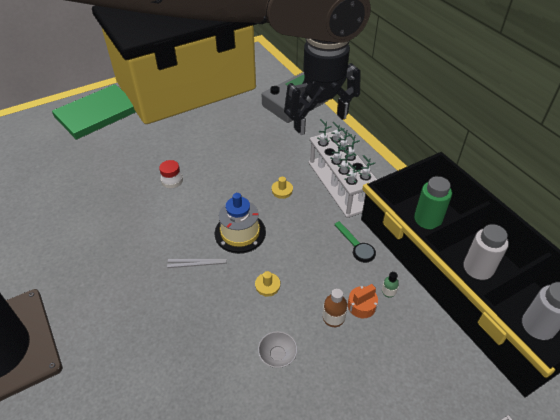

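View pics/wrist0.png

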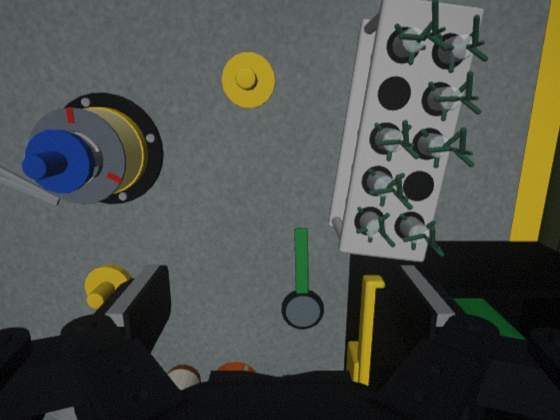

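```bash
cat > h.py <<'E'
import numpy as np,cv2
def cloud(c):
    z=c["z_map"]; v,u=np.mgrid[0:z.shape[0],0:z.shape[1]]
    P=np.stack([(u-c["cx"])/c["fx"]*z,(v-c["cy"])/c["fy"]*z,z],-1)
    W=(P-c["t"])@c["R"]
    W[z<=0]=np.nan
    return W
def load(n): return dict(np.load(f"pics/{n}.npz"))
def hsv(c): return cv2.cvtColor(c["frame"],cv2.COLOR_RGB2HSV)
def ray(c,u,v,z):
    d=c["R"].T@np.array([(u-c["cx"])/c["fx"],(v-c["cy"])/c["fy"],1.]); C=-c["R"].T@c["t"]
    return C+d*(z-C[2])/d[2]
def circ(p):
    A=np.c_[2*p,np.ones(len(p))]; s=np.linalg.lstsq(A,(p**2).sum(1),rcond=None)[0]
    return s[:2],np.sqrt(s[2]+s[:2]@s[:2])
E
python3 - <<'E'
from h import *
for n in ("scene0","side0","wrist0"):
    c=load(n);W=cloud(c);h=hsv(c);H,S,V=h[...,0],h[...,1],h[...,2]
    ms={"blue":(H>108)&(H<125)&(S>150)&(V>60),"orange":(H>5)&(H<15)&(S>180)&(V>120),"red":((H<4)|(H>175))&(S>150)&(V>100)}
    for k,m in ms.items():
        nl,L,st,_=cv2.connectedComponentsWithStats(m.astype(np.uint8))
        for i in range(1,nl):
            if st[i,4]<8: continue
            p=W[L==i]; p=p[~np.isnan(p[:,0])]
            if len(p)==0: continue
            print(n,k,st[i],p.mean(0).round(4),"z",p[:,2].min().round(4),p[:,2].max().round(4),"xmm",p[:,0].min().round(3),p[:,0].max().round(3),p[:,1].min().round(3),p[:,1].max().round(3))
E
```

```text
scene0 blue [553  75   7  16  23] [-0.8109  0.1048 -0.1707] z -0.2039 -0.139 xmm -0.822 -0.804 0.099 0.112
scene0 orange [ 51 111   7   2   8] [ 0.4142 -1.4252 -0.3921] z -0.3987 -0.3882 xmm 0.406 0.424 -1.432 -1.416
scene0 orange [ 47 112   5   5   9] [ 0.4391 -1.4254 -0.3928] z -0.3973 -0.3852 xmm 0.431 0.446 -1.446 -1.412
scene0 orange [ 37 117   4   8  11] [ 0.496  -1.416  -0.3935] z -0.398 -0.3897 xmm 0.485 0.51 -1.437 -1.394
scene0 orange [ 58 116  13   8  20] [ 0.4163 -1.3495 -0.3931] z -0.4001 -0.3859 xmm 0.386 0.449 -1.365 -1.324
scene0 orange [  0 118  18  11  37] [ 0.5806 -1.4939 -0.3929] z -0.401 -0.3865 xmm 0.548 0.626 -1.518 -1.474
scene0 orange [ 13 130   7   4  12] [ 0.5901 -1.4181 -0.3952] z -0.4014 -0.3892 xmm 0.58 0.6 -1.434 -1.399
scene0 orange [ 21 130   4   3   8] [ 0.5705 -1.3962 -0.3932] z -0.3993 -0.3881 xmm 0.565 0.574 -1.41 -1.383
scene0 orange [ 26 131   7   6  11] [ 0.5633 -1.3633 -0.3946] z -0.3985 -0.3885 xmm 0.559 0.573 -1.379 -1.345
scene0 orange [  2 133   7   6  15] [ 0.6354 -1.4247 -0.3946] z -0.402 -0.3867 xmm 0.625 0.648 -1.448 -1.409
scene0 oran
[... 531 characters left out ...]
285  29  32 527] [ 0.6151 -0.2564  0.0307] z 0.0028 0.0555 xmm 0.595 0.645 -0.276 -0.222
side0 red [160 160  19  17 233] [0.4353 0.2458 0.0494] z 0.0372 0.0548 xmm 0.416 0.459 0.225 0.272
side0 red [253 213   5   2   8] [0.5338 0.0104 0.0634] z 0.0601 0.0658 xmm 0.53 0.537 0.007 0.015
wrist0 blue [  22  130   68   63 3048] [0.5059 0.0293 0.094 ] z -0.001 0.1189 xmm 0.425 0.527 -0.008 0.051
wrist0 orange [226 362  16   8  81] [ 0.6202 -0.2221  0.0071] z 0.0005 0.0141 xmm 0.612 0.629 -0.224 -0.221
wrist0 red [ 66 108   8  15  87] [0.5018 0.0619 0.0614] z 0.0592 0.0629 xmm 0.499 0.504 0.056 0.067
wrist0 red [107 173  14  10  74] [0.5319 0.0102 0.0614] z 0.0599 0.0627 xmm 0.526 0.537 0.006 0.014
```

```bash
python3 - <<'E'
from h import *
W={n:cloud(load(n)) for n in ("scene0","side0","wrist0")}
# combined occupancy map top-down height
img=np.zeros((400,500),np.float32)
for n,w in W.items():
    p=w.reshape(-1,3);p=p[~np.isnan(p[:,0])]
    col=load(n)["frame"].reshape(-1,3)[~np.isnan(w.reshape(-1,3)[:,0])] 
out=np.zeros((600,800,3),np.uint8)  # 1mm/px: x right 0.3..0.9? -> u=(x-.25)*1000, v=(0.3-y)*1000
for n in ("scene0","side0","wrist0"):
    w=W[n].reshape(-1,3);f=load(n)["frame"].reshape(-1,3)
    ok=~np.isnan(w[:,0])&(w[:,2]<0.16)&(w[:,2]>-.02); w=w[ok];f=f[ok];o=np.argsort(w[:,2]);w=w[o];f=f[o]
    u=((w[:,0]-.25)*1000).astype(int);v=((.3-w[:,1])*1000).astype(int);k=(u>=1)&(u<799)&(v>=1)&(v<599)
    for du in (0,1):
      for dv in (0,1): out[v[k]+dv-0,u[k]+du]=f[k]
for i in range(0,800,50): cv2.line(out,(i,0),(i,600),(90,90,90),1)
for i in range(0,600,50): cv2.line(out,(0,i),(800,i),(90,90,90),1)
cv2.imwrite("pics/top0.png",out[...,::-1])
# shoulder, knob
c=load("wrist0");w=W["wrist0"];h=hsv(c)
b=(h[...,0]>108)&(h[...,0]<125)&(h[...,1]>150)
p=w[b&(w[...,2]>.115)];print("knobtop",p[:,:2].mean(0),circ(p[:,:2])[1],p[:,0].min(),p[:,0].max(),p[:,1].min(),p[:,1].max())
p=w[b&(abs(w[...,2]-.09)<.003)];print("disc",p.mean(0),p[:,0].min(),p[:,0].max(),p[:,1].min(),p[:,1].max())
s=(abs(w[...,2]-.062)<.003)&(np.hypot(w[...,0]-.502,w[...,1]-.027)<.05)
p=w[s];hull=cv2.convexHull(p[:,:2].astype(np.float32))[:,0];print("shoulder",p[:,2].mean(),circ(hull),)
s=(w[...,2]<.015)&(w[...,2]>.004)&(np.hypot(w[...,0]-.502,w[...,1]-.027)<.065);p=w[s];print(circ(cv2.convexHull(p[:,:2].astype(np.float32))[:,0]))
for n in ("scene0","side0"):
    w=W[n]
    h=hsv(load(n));b=(h[...,0]>105)&(h[...,0]<125)&(h[...,1]>150)
    s=b&(w[...,2]>.115)&(w[...,2]<.13)&(np.hypot(w[...,0]-.502,w[...,1]-.027)<.03); print(n,w[s].mean(0),s.sum())
    s=(w[...,2]>.049)&(w[...,2]<.058)&(np.hypot(w[...,0]-.615,w[...,1]+.25)<.035);p=w[s]
    print(n,"wing top",p.mean(0),len(p));u,sv,vt=np.linalg.svd(p[:,:2]-p[:,:2].mean(0));print(vt[0],sv/np.sqrt(len(p)))
E
```

```text
knobtop [0.55730605 0.02290447] 0.12444730297116666 0.49352264998900314 0.7424475499063193 -0.01201286476092187 0.03634927913855054
disc [0.50735365 0.02866844 0.08891828] 0.4775999930141367 0.8940041372221532 -0.07058685661664857 0.05138800656148997
shoulder 0.060971265478347955 (array([0.502194  , 0.02773789]), np.float64(0.040753272982165224))
(array([0.50249193, 0.02788947]), np.float64(0.05456112800789702))
scene0 [0.50343648 0.03123042 0.11662897] 32
scene0 wing top [ 0.62218417 -0.24415772  0.05061389] 56
[0.99903628 0.04389201] [0.01206717 0.00406521]
side0 [0.50256706 0.02546714 0.11798189] 46
side0 wing top [ 0.62104895 -0.24951889  0.05214272] 155
[-0.99989074 -0.01478181] [0.01234169 0.004065  ]
```

View pics/top0.png

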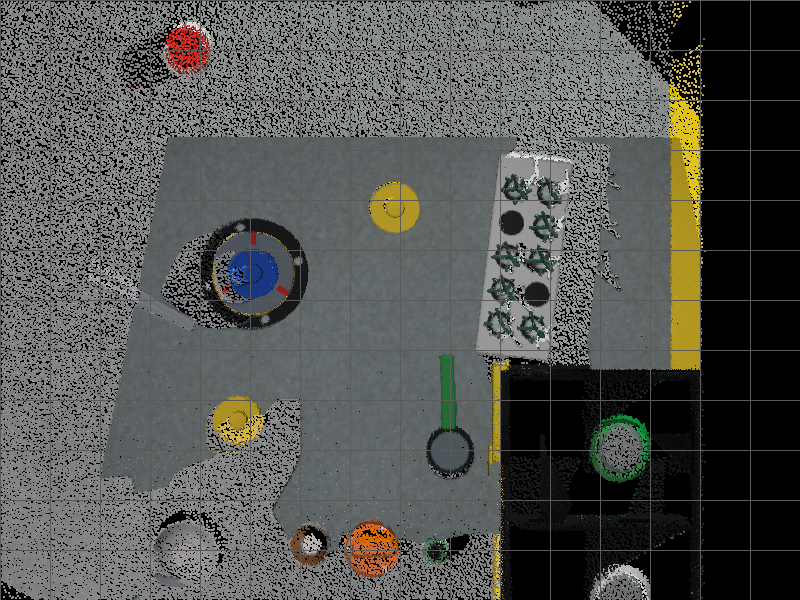

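jog_arm(
  commands="-0.06 0.01 -0.02 0 0 0; -0.12 0.02 -0.04 0 0 0; -0.1725 0.0275 -0.07 0 0 0; -0.1725 0.0275 -0.07 0 0 0; -0.1725 0.0275 -0.09 0 0 0; -0.1725 0.0275 -0.09 0 0 0; -0.1725 0.0275 -0.09 0 0 0",
  gripper=45,
)

```text
time: 1.02
eef_pos: [0.5037, 0.0273, 0.1425]
tcp_rot: [0.707, 0.707, 0.001, 0.001]
contact_force: [0.1, -0.4, -0.2]
opening: 0.449
```

```bash
python3 - <<'E'
from plant import *
from h import *
print(get_state()["eef_pos"],get_state()["tcp_rot"])
for n in ("side","wrist"):
    c=vision.read_camera(n);np.savez(f"pics/{n}1.npz",**c);cv2.imwrite(f"pics/{n}1.png",c["frame"][...,::-1])
a=cv2.imread("pics/side1.png")[130:280,150:350];b=cv2.imread("pics/wrist1.png")
cv2.imwrite("pics/m1.png",cv2.resize(a,None,fx=3,fy=3))
E
```

```text
[0.50373885 0.02729119 0.14245334] [7.07134605e-01 7.07078411e-01 5.21119021e-04 7.07263685e-04]
```

View pics/m1.png

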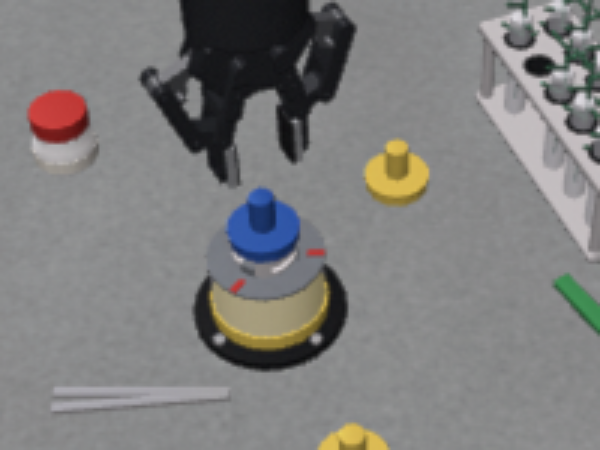

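View pics/wrist1.png

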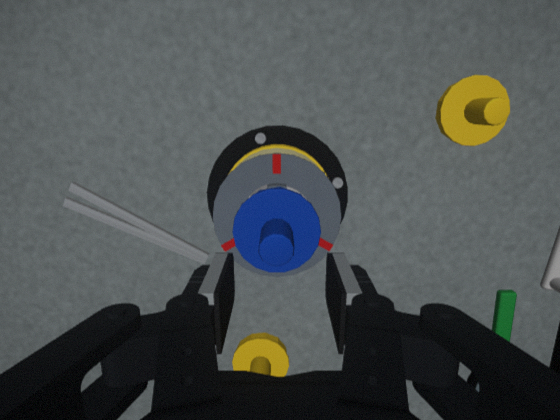

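The knob (col 277, row 245 in wrist) sits midway between the fingers. I'll refine the canister axis and gap angles from this nearer view.

```bash
python3 - <<'E'
from h import *
c=load("wrist1");w=cloud(c);h=hsv(c)
b=(h[...,0]>108)&(h[...,0]<125)&(h[...,1]>150)
r=np.hypot(w[...,0]-.502,w[...,1]-.0275)
p=w[b&(w[...,2]>.114)&(r<.04)];print("knobtop",p.mean(0),circ(cv2.convexHull(p[:,:2].astype(np.float32))[:,0]))
p=w[b&(abs(w[...,2]-.09)<.003)&(r<.04)];print("disc",circ(cv2.convexHull(p[:,:2].astype(np.float32))[:,0]),p[:,2].mean())
s=(abs(w[...,2]-.062)<.003)&(r<.05);p=w[s];print("shoulder",p[:,2].mean(),circ(cv2.convexHull(p[:,:2].astype(np.float32))[:,0]))
red=((h[...,0]<6)|(h[...,0]>174))&(h[...,1]>130)&s
n,L,st,_=cv2.connectedComponentsWithStats(red.astype(np.uint8))
for i in range(1,n):
    if st[i,4]>15:
        q=w[L==i].mean(0);d=q[:2]-[.5022,.0276];print(st[i],q,np.hypot(*d),np.degrees(np.arctan2(d[1],d[0])))
E
```

```text
knobtop [0.50179778 0.02882104 0.1221262 ] (array([0.49650967, 0.0396776 ]), np.float64(0.025215264573816544))
disc (array([0.50193165, 0.02723881]), np.float64(0.02470678756614657)) 0.08903517831300638
shoulder 0.06107020011457706 (array([0.50182448, 0.02744611]), np.float64(0.0406803897672148))
[273 154   8  20 158] [0.50193877 0.06165689 0.0616887 ] 0.03405789398866147 90.43947845545742
[221 239  14  12  96] [0.47054923 0.00908647 0.06154297] 0.03666771952026295 -149.67529194355902
[319 238  14  13 102] [0.53304445 0.00927577 0.06161542] 0.03587697100965102 -30.713915655304397
```

jog_arm(
  commands="-0.001 0 -0.02 0 0 0; -0.001 0 -0.04 0 0 0; -0.001 0 -0.047 0 0 0; -0.001 0 -0.047 0 0 0; -0.001 0 -0.047 0 0 0",
)

```text
time: 1.75
eef_pos: [0.5023, 0.0274, 0.0954]
tcp_rot: [0.707, 0.707, 0.001, 0.001]
contact_force: [-0.5, -1.5, -0.6]
opening: 0.451
```

jog_arm(
  commands="0 0 0 0 0 0; 0 0 0 0 0 0; 0 0 0 0 0 0; 0 0 0 0 0 0; 0 0 0 0 0 0",
  gripper=0,
  grip_force=25,
)

```text
time: 2.38
eef_pos: [0.5021, 0.0275, 0.0952]
tcp_rot: [0.707, 0.707, 0.0, 0.001]
contact_force: [-0.8, 0.7, 5.5]
opening: 0.199
```

jog_arm(
  commands="0 0 0.015 0 0 0; 0 0 0.04 0 0 0; 0 0 0.065 0 0 0; 0.04 -0.035 0.065 0 0 0; 0.08 -0.07 0.06 0 0 0; 0.1 -0.0875 0.02 0 0 0; 0.1 -0.0875 -0.03 0 0 0; 0.1 -0.0875 -0.06 0 0 0; 0.1 -0.0875 -0.06 0 0 0; 0.1 -0.0875 -0.06 0 0 0",
)

```text
time: 3.62
eef_pos: [0.6025, -0.0602, 0.0359]
tcp_rot: [0.707, 0.707, 0.001, 0.001]
contact_force: [1.1, -0.7, 0.4]
opening: 0.197
```

```bash
python3 - <<'E'
from plant import *
from h import *
print(get_state()["eef_pos"],get_state()["contact_force"])
c=vision.read_camera("side");np.savez("pics/side2.npz",**c)
cv2.imwrite("pics/side2.png",cv2.resize(c["frame"][100:320,150:430,::-1],None,fx=2.5,fy=2.5))
E
```

```text
[ 0.60250091 -0.0601747   0.03591473] [ 1.08681939 -0.70632073  0.352424  ]
```

View pics/side2.png

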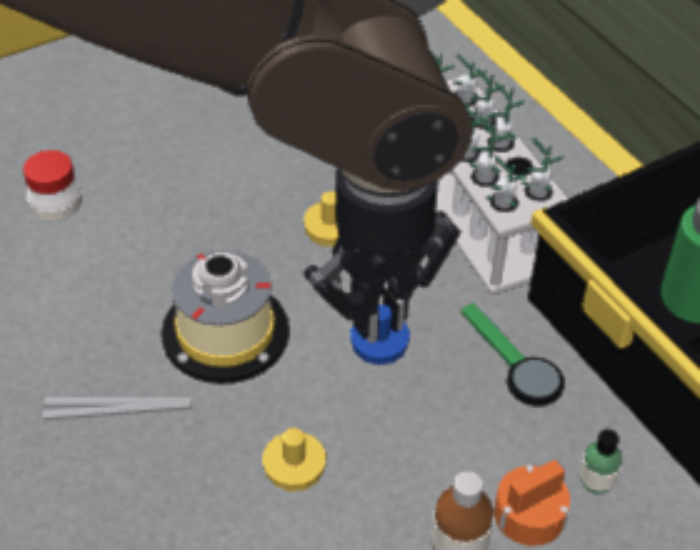

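Cover is held, upright, over bare table, and the neck is uncovered. By the grasp offset it still hangs about 18 mm up.

jog_arm(
  commands="0 0 -0.01 0 0 0; 0 0 -0.017 0 0 0; 0 0 -0.0185 0 0 0; 0 0 -0.0185 0 0 0; 0 0 -0.0185 0 0 0",
)

```text
time: 4.3
eef_pos: [0.6018, -0.06, 0.0169]
tcp_rot: [0.707, 0.707, -0.0, -0.0]
contact_force: [-2.0, -0.1, 4.3]
opening: 0.199
```

jog_arm(
  commands="0 0 0 0 0 0; 0 0 0 0 0 0; 0 0 0 0 0 0; 0 0 0.015 0 0 0; 0 0 0.05 0 0 0; 0 0 0.1 0 0 0",
  gripper=45,
)

```text
time: 5.05
eef_pos: [0.6005, -0.0597, 0.1162]
tcp_rot: [0.707, 0.707, -0.001, -0.001]
contact_force: [1.6, 0.7, 0.1]
opening: 0.446
```

jog_arm(
  commands="0 0 0.06 0 0 -0.17; 0 -0.03 0.07 0 0 -0.35; 0.005 -0.06 0.07 0 0 -0.53; 0.01 -0.09 0.07 0 0 -0.71; 0.015 -0.13 0.07 0 0 -0.89; 0.0195 -0.16 0.07 0 0 -1.07; 0.0195 -0.188 0.07 0 0 -1.25; 0.0195 -0.188 0.07 0 0 -1.43; 0.0195 -0.188 0.07 0 0 -1.571; 0.0195 -0.188 0.07 0 0 -1.571; 0.0195 -0.188 0.07 0 0 -1.571",
)

```text
time: 6.42
eef_pos: [0.6211, -0.2479, 0.1864]
tcp_rot: [1.0, 0.001, 0.0, 0.0]
contact_force: [1.9, -0.8, -0.3]
opening: 0.452
```

```bash
python3 - <<'E'
from plant import *
from h import *
s=get_state();print(s["eef_pos"],s["tcp_rot"],s["qpos"])
for n in ("scene","side","wrist"):
    c=vision.read_camera(n);np.savez(f"pics/{n}3.npz",**c)
    f=c["frame"][...,::-1]
    if n=="side": f=cv2.resize(f[220:370,250:450],None,fx=3.5,fy=3.5)
    cv2.imwrite(f"pics/{n}3.png",f)
E
```

```text
[ 0.62106362 -0.247912    0.18644469] [9.99999499e-01 9.43232821e-04 2.97590318e-04 1.52596637e-04] [-5.31272980e-01  3.09025038e-01  1.63241723e+00  4.18957920e-05
  1.19948266e+00  1.03762169e+00]
```

View pics/side3.png

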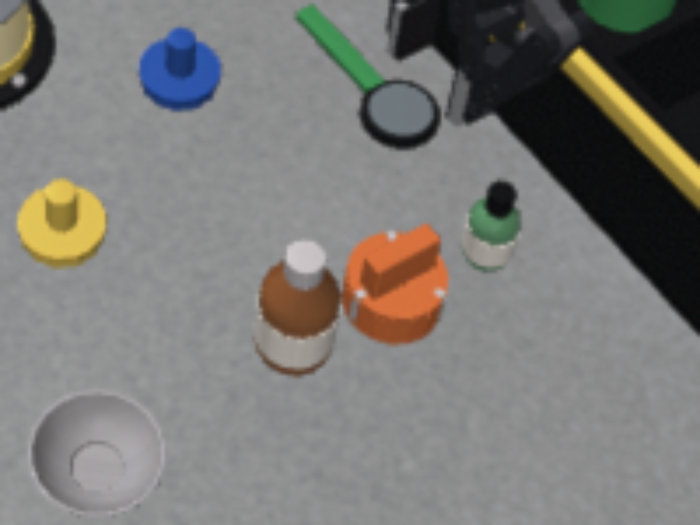

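View pics/wrist3.png

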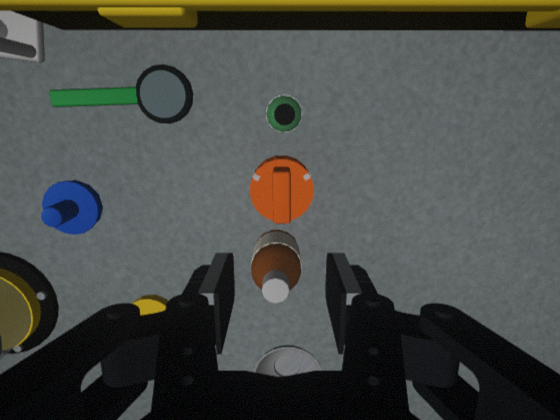

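The white marks (wrist ≈ (256,177), (307,177), plus one at the bottle end of the wing) put the lugs at world 60/180/300°; the wing lies along x. Blue cover stands upright.

```bash
python3 - <<'E'
from h import *
c=load("wrist3");w=cloud(c);h=hsv(c)
r=np.hypot(w[...,0]-.621,w[...,1]+.248)
o=(h[...,0]>3)&(h[...,0]<16)&(h[...,1]>150)&(r<.035)
p=w[o&(abs(w[...,2]-.026)<.004)];print("top",p[:,2].mean(),circ(cv2.convexHull(p[:,:2].astype(np.float32))[:,0]))
p=w[o&(w[...,2]>.049)];print("wing",p.mean(0),cv2.minAreaRect((p[:,:2]*1000).astype(np.float32)))
wh=(h[...,1]<70)&(h[...,2]>120)&(r<.029)&(w[...,2]>.02)&(w[...,2]<.03)
n,L,st,_=cv2.connectedComponentsWithStats(wh.astype(np.uint8))
for i in range(1,n):
    if st[i,4]>5:
        q=w[L==i].mean(0);d=q[:2]-[.621,-.248];print(st[i],q,np.degrees(np.arctan2(d[1],d[0])))
for nm in ("wrist3","side3"):
  c=load(nm);w=cloud(c);h=hsv(c)
  b=(h[...,0]>105)&(h[...,0]<125)&(h[...,1]>150)&(np.hypot(w[...,0]-.60,w[...,1]+.06)<.05)
  p=w[b];print("cover",p[:,2].min(),p[:,2].max());q=p[abs(p[:,2]-.012)<.004];print(circ(cv2.convexHull(q[:,:2].astype(np.float32))[:,0]))
  for k,z in (("vial",.06),("bottle",.08)):
    x={"vial":.686,"bottle":.56}[k]; s=(np.hypot(w[...,0]-x,w[...,1]+.248)<.025)&(w[...,2]>z-.012); print(k,w[s].mean(0) if s.any() else None,w[s][:,2].max() if s.any() else None)
E
```

```text
top 0.024999328484893914 (array([ 0.62139919, -0.24920491]), np.float64(0.026792377020666117))
wing [ 0.6229397  -0.2488009   0.06799282] ((621.7365112304688, -247.3465118408203), (51.05402755737305, 41.525028228759766), 89.51122283935547)
[252 173   8   8  32] [ 0.63289182 -0.2278482   0.02499948] 59.45462739493938
[303 173   8   7  32] [ 0.63348289 -0.27039755  0.02507343] -60.8676365302452
cover -0.0018407357133147487 0.04113716895966024
(array([ 0.60232796, -0.06073377]), np.float64(0.024533089585559237))
vial [ 0.68423415 -0.25095436  0.05893494] 0.060853201960304366
bottle [ 0.56192347 -0.24469323  0.08174456] 0.08621890899118513
cover 0.0019962893831186003 0.04316962594763993
(array([ 0.60242077, -0.06091452]), np.float64(0.024291222898810416))
vial [ 0.68064456 -0.24663532  0.15983404] 0.45826034702385277
bottle [ 0.55064296 -0.26037767  0.42880515] 0.5055172246801878
```

jog_arm(
  commands="0.0003 -0.001 -0.04 0 0 0; 0.0003 -0.001 -0.09 0 0 0; 0.0003 -0.001 -0.135 0 0 0; 0.0003 -0.001 -0.15 0 0 0; 0.0003 -0.001 -0.1565 0 0 0; 0.0003 -0.001 -0.1565 0 0 0; 0.0003 -0.001 -0.1565 0 0 0",
)

```text
time: 7.45
eef_pos: [0.6227, -0.2498, 0.0317]
tcp_rot: [1.0, -0.0, 0.002, 0.001]
contact_force: [-0.2, -0.3, -0.1]
opening: 0.451
```

jog_arm(
  commands="0 0 0 0 0 0; 0 0 0 0 0 0; 0 0 0 0 0 0; 0 0 0 0 0 0; 0 0 0 0 0 0; 0 0 0 0 0 0",
  gripper=0,
  grip_force=40,
)

```text
time: 8.2
eef_pos: [0.6221, -0.2494, 0.0308]
tcp_rot: [1.0, -0.0, 0.001, 0.001]
contact_force: [-0.2, 0.1, 5.4]
opening: 0.158
```

jog_arm(
  commands="0 0 0.02 0 0 0; 0 0 0.06 0 0 0; 0 0 0.11 0 0 0; -0.015 0.04 0.12 0 0 -0.12; -0.035 0.085 0.12 0 0 -0.25; -0.055 0.13 0.12 0 0 -0.4; -0.075 0.175 0.12 0 0 -0.5585; -0.095 0.22 0.12 0 0 -0.5585; -0.11 0.255 0.12 0 0 -0.5585; -0.1195 0.2764 0.12 0 0 -0.5585; -0.1195 0.2764 0.12 0 0 -0.5585; -0.1195 0.2764 0.1 0 0 -0.5585; -0.1195 0.2764 0.1 0 0 -0.5585; -0.1195 0.2764 0.1 0 0 -0.5585",
)

```text
time: 9.95
eef_pos: [0.5022, 0.0268, 0.1298]
tcp_rot: [0.961, -0.276, 0.0, 0.0]
contact_force: [-0.3, -0.3, -0.6]
opening: 0.157
```

```bash
python3 - <<'E'
from plant import *
from h import *
s=get_state();print(s["eef_pos"],s["tcp_rot"],s["qpos"],s["contact_force"],s["opening"])
for n in ("scene","side","wrist"):
    c=vision.read_camera(n);np.savez(f"pics/{n}4.npz",**c)
    f=c["frame"][...,::-1]
    if n=="side": f=cv2.resize(f[140:280,140:340],None,fx=3.5,fy=3.5)
    if n=="scene": f=cv2.resize(f[140:280,220:420],None,fx=3.5,fy=3.5)
    cv2.imwrite(f"pics/{n}4.png",f)
E
```

```text
[0.50220531 0.02679796 0.12980536] [ 9.61120862e-01 -2.76127944e-01  2.13383166e-04  4.06779350e-05] [-1.48620292e-01  1.60915906e-02  2.07840070e+00 -1.57621816e-04
  1.04668790e+00  1.98178105e+00] [-0.27261405 -0.33912288 -0.61600816] 0.15674226324144927
```

View pics/side4.png

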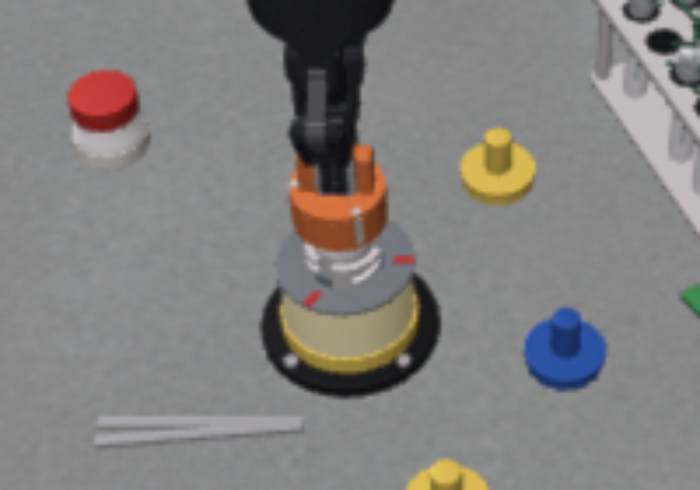

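View pics/wrist4.png

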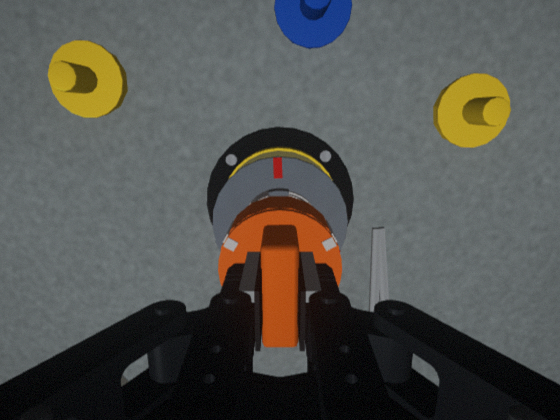

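View pics/scene4.png

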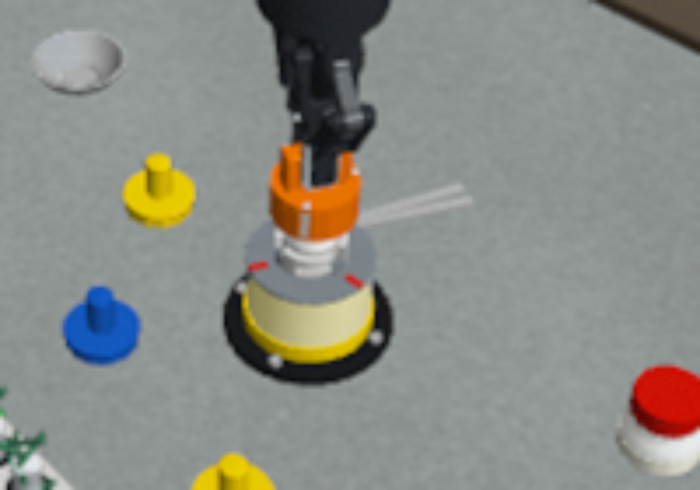

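Cap hangs level above the neck; the front lug marks (wrist (230,242), (331,242)) straddle the gap mark (278,165).

```bash
python3 - <<'E'
from h import *
c=load("wrist4");w=cloud(c);h=hsv(c)
r=np.hypot(w[...,0]-.502,w[...,1]-.0274)
o=(h[...,0]>3)&(h[...,0]<18)&(h[...,1]>150)&(r<.035)
p=w[o&(w[...,2]>.1)];print(np.percentile(p[:,2],[2,10,30,50,70,90]))
zt=0.125
for z0 in (zt,):
    p=w[o&(abs(w[...,2]-z0)<.005)];print("top",p[:,2].mean(),circ(cv2.convexHull(p[:,:2].astype(np.float32))[:,0]))
    A=np.c_[p[:,:2]-p[:,:2].mean(0),np.ones(len(p))];print("tilt",np.linalg.lstsq(A,p[:,2],rcond=None)[0])
wh=(h[...,1]<70)&(h[...,2]>110)&(r<.03)&(w[...,2]>.11)&(w[...,2]<.135)
n,L,st,_=cv2.connectedComponentsWithStats(wh.astype(np.uint8))
for i in range(1,n):
    if st[i,4]>5:
        q=w[L==i].mean(0);d=q[:2]-[.502,.0274];print(st[i],q,np.hypot(*d),np.degrees(np.arctan2(d[1],d[0])))
s=(abs(w[...,2]-.062)<.003)&(r<.05);p=w[s]
hh=cv2.convexHull(p[:,:2].astype(np.float32))[:,0];print("shoulder",circ(hh[hh@[.866,-.5]>.502*.866-.0137]))
q=w[((h[...,0]<4)|(h[...,0]>174))&(h[...,1]>130)&s].mean(0);d=q[:2]-[.502,.0274];print(q,np.degrees(np.arctan2(d[1],d[0])))
for nm,R in (("side4",1),("scene4",1)):
    c=load(nm);w=cloud(c);h=hsv(c);r=np.hypot(w[...,0]-.502,w[...,1]-.0274)
    o=(h[...,0]>3)&(h[...,0]<18)&(h[...,1]>150)&(r<.045)&(w[...,2]>.08)
    v,u=np.nonzero(o);print(nm,"cap px cols",u.min(),u.max(),"rows",v.max(), "zmin",w[o][:,2].min())
    C=c["R"]@np.array([.502,.0274,.107])+c["t"];print("pred axis col",C[0]/C[2]*c["fx"]+c["cx"], "halfw",.027/C[2]*c["fx"])
E
```

```text
[0.10640533 0.12134897 0.1245295  0.13500849 0.15015303 0.1510538 ]
top 0.1243888340322913 (array([0.50209949, 0.02692104]), np.float64(0.02692182880530768))
tilt [-0.01266765  0.01118764  0.12438883]
[322 233  15  18 131] [0.50070524 0.0026503  0.12440154] 0.024783547425841837 -92.99464006318074
[223 234  15  17 125] [0.52316339 0.03891269 0.12461894] 0.02409213412432023 28.545793193145474
shoulder (array([0.50229705, 0.02705336]), np.float64(0.04077237952064425))
[0.53221634 0.00974694 0.06175727] -30.294422654159654
side4 cap px cols 223 249 rows 210 zmin 0.09896999499524883
pred axis col 236.070872390288 halfw 13.556076272093462
scene4 cap px cols 297 322 rows 208 zmin 0.09698198569753967
pred axis col 308.12258818138133 halfw 12.74419431574177
```

jog_arm(
  commands="0 0 -0.006 0 0 0; 0 0 -0.012 0 0 0; 0 0 -0.018 0 0 0; 0 0 -0.02 0 0 0; 0 0 -0.02 0 0 0; 0 0 -0.02 0 0 0",
)

```text
time: 10.85
eef_pos: [0.502, 0.0274, 0.1095]
tcp_rot: [0.961, -0.276, 0.0, -0.0]
contact_force: [-0.7, 0.3, -1.3]
opening: 0.152
```

jog_arm(
  commands="0 0 -0.0005 0 0 0; 0 0 -0.001 0 0 0; 0 0 -0.001 0 0 0",
)

```text
time: 11.22
eef_pos: [0.5018, 0.0274, 0.1083]
tcp_rot: [0.961, -0.276, -0.0, 0.0]
contact_force: [-0.4, -0.4, -0.2]
opening: 0.156
```

jog_arm(
  commands="0 0 -0.0003 0 0 0; 0 0 -0.0006 0 0 0; 0 0 -0.0006 0 0 0",
)

```text
time: 11.6
eef_pos: [0.5018, 0.0274, 0.1077]
tcp_rot: [0.961, -0.276, 0.0, -0.0]
contact_force: [0.4, 0.1, -0.4]
opening: 0.152
```

jog_arm(
  commands="0 0 -0.0005 0 0 0; 0 0 -0.0008 0 0 0; 0 0 -0.0008 0 0 0",
)

```text
time: 11.98
eef_pos: [0.5019, 0.0274, 0.1074]
tcp_rot: [0.961, -0.276, 0.0, 0.0]
contact_force: [-0.6, 1.1, 3.0]
opening: 0.153
```

jog_arm(
  commands="0 0 -0.0004 0 0 0; 0 0 -0.0006 0 0 0; 0 0 -0.0006 0 0 0",
)

```text
time: 12.35
eef_pos: [0.502, 0.0274, 0.1073]
tcp_rot: [0.961, -0.276, 0.0, 0.0]
contact_force: [-3.6, 0.5, 7.0]
opening: 0.153
```

Contact at the expected height (7 N). Turn back 45° first, on the crests.

jog_arm(
  commands="0 0 0.0003 0 0 0.08; 0 0 0.0003 0 0 0.18; 0 0 0.0003 0 0 0.28; 0 0 0.0003 0 0 0.38; 0 0 0.0003 0 0 0.48; 0 0 0.0003 0 0 0.58; 0 0 0.0003 0 0 0.68; 0 0 0.0003 0 0 0.74; 0 0 0.0003 0 0 0.74; 0 0 0.0003 0 0 0.74",
)

```text
time: 13.6
eef_pos: [0.5028, 0.0273, 0.1074]
tcp_rot: [0.996, 0.09, 0.001, 0.0]
contact_force: [1.2, 0.1, 4.1]
opening: 0.151
```

```bash
cat > look.py <<'E'
import sys
from plant import *
from h import *
k=sys.argv[1];zt=float(sys.argv[2])
s=get_state();q=s["tcp_rot"];print(s["eef_pos"],"yaw",np.degrees(2*np.arctan2(q[1],q[0])),s["contact_force"],s["wrist_torque"],s["opening"])
for n in ("side","wrist"):
    c=vision.read_camera(n);np.savez(f"pics/{n}{k}.npz",**c)
    f=c["frame"][...,::-1]
    if n=="side": f=cv2.resize(f[140:280,140:340],None,fx=3.5,fy=3.5)
    cv2.imwrite(f"pics/{n}{k}.png",f)
c=load(f"wrist{k}");w=cloud(c);h=hsv(c)
r=np.hypot(w[...,0]-.502,w[...,1]-.0274)
o=(h[...,0]>3)&(h[...,0]<18)&(h[...,1]>150)&(r<.035)
p=w[o&(abs(w[...,2]-zt)<.006)];print("top",np.median(p[:,2]),circ(cv2.convexHull(p[:,:2].astype(np.float32))[:,0]))
wh=(h[...,1]<70)&(h[...,2]>110)&(r<.03)&(r>.02)&(abs(w[...,2]-zt)<.008)
n,L,st,_=cv2.connectedComponentsWithStats(wh.astype(np.uint8))
for i in range(1,n):
    if st[i,4]>15:
        q=w[L==i].mean(0);d=q[:2]-[.502,.0274];print(st[i],q,np.hypot(*d),np.degrees(np.arctan2(d[1],d[0])))
E
python3 look.py 5 0.103
```

```text
[0.50281659 0.02730722 0.10738103] yaw 10.342522100095069 [1.24999567 0.09786846 4.13030663] [ 0.06537055 -0.25144121  0.06350153] 0.150665896946762
top 0.10167804643607485 (array([0.50244101, 0.02717352]), np.float64(0.02691460769154706))
[322 233  15  18 134] [0.51773581 0.00828695 0.10157508] 0.02475730620539717 -50.535314081619795
[222 234  16  17 131] [0.50986235 0.05032995 0.10157989] 0.024240440381155276 71.07389467495108
```

View pics/side5.png

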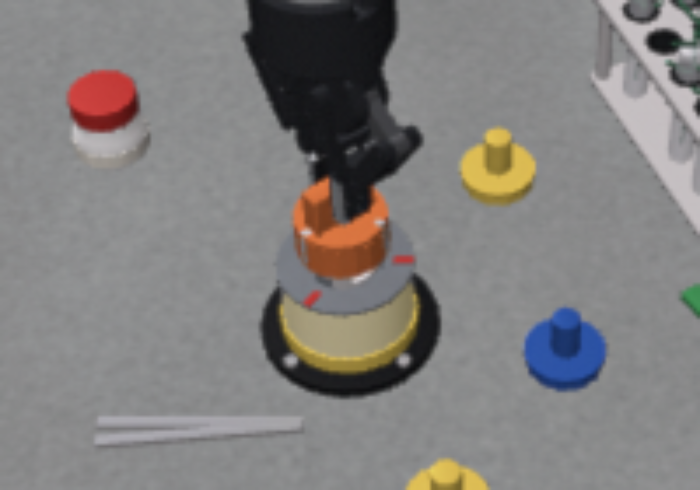

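View pics/wrist5.png

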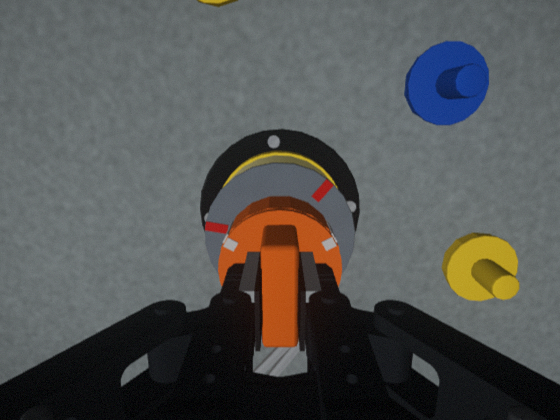

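Lugs at 71°/−50.5°, i.e. about 19° short of the gaps, still on the crests and level. Turn the last 19° and lower.

jog_arm(
  commands="0 0 0 0 0 0.1; 0 0 0 0 0 0.2; 0 0 0 0 0 0.29; 0 0 0 0 0 0.335; 0 0 0 0 0 0.335; 0 0 0 0 0 0.335",
)

```text
time: 14.45
eef_pos: [0.5013, 0.0275, 0.1058]
tcp_rot: [0.967, 0.255, -0.0, -0.0]
contact_force: [1.5, -0.7, -1.9]
opening: 0.152
```

jog_arm(
  commands="0 0 -0.001 0 0 0; 0 0 -0.002 0 0 0; 0 0 -0.003 0 0 0; 0 0 -0.003 0 0 0",
)

```text
time: 14.95
eef_pos: [0.5015, 0.0275, 0.1034]
tcp_rot: [0.967, 0.255, -0.0, -0.0]
contact_force: [0.3, 0.5, -1.3]
opening: 0.147
```

jog_arm(
  commands="0 0 -0.001 0 0 0; 0 0 -0.002 0 0 0; 0 0 -0.003 0 0 0; 0 0 -0.0038 0 0 0; 0 0 -0.0038 0 0 0; 0 0 -0.0038 0 0 0",
)

```text
time: 15.7
eef_pos: [0.5017, 0.0274, 0.0998]
tcp_rot: [0.967, 0.255, -0.0, -0.0]
contact_force: [-1.8, -0.6, -1.4]
opening: 0.157
```

```bash
python3 look.py 6 0.095
```

```text
[0.50174364 0.02741036 0.09979211] yaw 29.582609577845176 [-1.84931265 -0.6439622  -1.37867298] [ 0.02463277 -0.01429423  0.02926789] 0.15697584478673043
top 0.0940963973064392 (array([0.50126916, 0.02716429]), np.float64(0.026961883006936138))
[322 233  15  18 132] [0.52201677 0.01438909 0.09400982] 0.023873724620175677 -33.02389134331232
[223 234  15  17 129] [0.50080081 0.05149635 0.0940839 ] 0.02412616850237404 92.84905122895559
```

jog_arm(
  commands="0 0 -0.0005 0 0 0; 0 0 -0.0008 0 0 0; 0 0 -0.0008 0 0 0; 0 0 -0.0008 0 0 0",
)

```text
time: 16.3
eef_pos: [0.5019, 0.0274, 0.0991]
tcp_rot: [0.967, 0.255, 0.0, 0.0]
contact_force: [-0.4, 0.6, 0.1]
opening: 0.154
```

jog_arm(
  commands="0 0 -0.0004 0 0 0; 0 0 -0.0006 0 0 0; 0 0 -0.0006 0 0 0",
)

```text
time: 16.68
eef_pos: [0.502, 0.0274, 0.0989]
tcp_rot: [0.967, 0.255, 0.0, 0.0]
contact_force: [-2.0, -0.0, 4.3]
opening: 0.154
```

Dropped onto the gap floor as expected (8.4 mm below the crest, 4 N). Screw forward following the groove's slope.

jog_arm(
  commands="0 0 0.0008 0 0 -0.08; 0 0 0.0011 0 0 -0.17; 0 0 0.0012 0 0 -0.26; 0 0 0.0008 0 0 -0.35; 0 0 0.0005 0 0 -0.44; 0 0 0.0001 0 0 -0.525; 0 0 -0.0003 0 0 -0.61; 0 0 -0.0003 0 0 -0.61; 0 0 -0.0003 0 0 -0.61",
)

```text
time: 17.8
eef_pos: [0.5019, 0.0274, 0.0979]
tcp_rot: [0.999, -0.046, 0.0, 0.0]
contact_force: [0.7, -0.5, -0.4]
opening: 0.156
```

```bash
python3 look.py 7 0.093
```

```text
[0.50188069 0.02739344 0.09794523] yaw -5.304960637995299 [ 0.69060503 -0.50334263 -0.35466768] [ 0.02133129 -0.05582956  0.00077864] 0.15587604054617504
top 0.09221914262905692 (array([0.50132341, 0.02729728]), np.float64(0.026992999177341395))
[322 233  15  18 133] [0.51101717 0.00498127 0.09212056] 0.02416420159788292 -68.08922603497132
[223 234  15  17 129] [0.51482455 0.04756032 0.09209371] 0.023893671272330393 57.53841337261531
```

Moving freely (no force, no moment), lugs 35° past the gaps. Continue to about 65°.

jog_arm(
  commands="0 0 -0.0004 0 0 -0.085; 0 0 -0.0008 0 0 -0.17; 0 0 -0.0011 0 0 -0.26; 0 0 -0.0015 0 0 -0.35; 0 0 -0.0019 0 0 -0.44; 0 0 -0.0022 0 0 -0.525; 0 0 -0.0022 0 0 -0.525; 0 0 -0.0022 0 0 -0.525",
)

```text
time: 18.9
eef_pos: [0.5017, 0.0274, 0.0958]
tcp_rot: [0.953, -0.304, -0.0, 0.0]
contact_force: [0.1, -1.3, -0.7]
opening: 0.151
```

jog_arm(
  commands="0 0 -0.0003 0 0 0; 0 0 -0.0006 0 0 0; 0 0 -0.0006 0 0 0",
)

```text
time: 19.27
eef_pos: [0.5019, 0.0274, 0.0956]
tcp_rot: [0.953, -0.304, 0.0, 0.0]
contact_force: [-0.4, -0.8, 1.5]
opening: 0.151
```

```bash
python3 look.py 8 0.091
```

```text
[0.50185128 0.02742398 0.09555864] yaw -35.4330868589349 [-0.37371693 -0.84395026  1.4628649 ] [0.0195213  0.08705339 0.02359783] 0.15133570324841042
top 0.08983253916648368 (array([0.50146146, 0.02748119]), np.float64(0.02695644341436996))
[322 233  15  18 132] [0.49865983 0.00321927 0.08983219] 0.024410332826357916 -97.8647001305712
[223 234  15  17 127] [0.52326526 0.03818576 0.0899194 ] 0.02384415619707558 26.894161645851323
```

jog_arm(
  commands="0 0 -0.0001 0 0 -0.03; 0 0 -0.0003 0 0 -0.06; 0 0 -0.0004 0 0 -0.075; 0 0 -0.0004 0 0 -0.075; 0 0 -0.0004 0 0 -0.075",
)

```text
time: 20.0
eef_pos: [0.5025, 0.0272, 0.0953]
tcp_rot: [0.94, -0.34, 0.001, -0.0]
contact_force: [3.4, -1.6, 0.9]
opening: 0.151
```

```bash
python3 look.py 9 0.090
```

```text
[0.50251627 0.02722929 0.09530727] yaw -39.73377592822831 [ 3.3650382  -1.60910354  0.86302002] [-0.21689164 -0.58483764  0.12883193] 0.15148226020197517
top 0.08966738219467572 (array([0.50228824, 0.02717206]), np.float64(0.02689695806669217))
[322 233  15  17 131] [0.49761513 0.00329496 0.08955486] 0.024500614418060142 -100.3097629072939
[222 234  16  17 125] [0.52467328 0.03640013 0.08971046] 0.02439426259902458 21.650537412766635
```

Moment has appeared at 69.3°: the stop is reached, underside about 65.0 mm. Settle slightly and release.

jog_arm(
  commands="0 0 -0.0004 0 0 0.01; 0 0 -0.0006 0 0 0.01; 0 0 -0.0006 0 0 0.01",
)

```text
time: 20.48
eef_pos: [0.5025, 0.0272, 0.095]
tcp_rot: [0.942, -0.335, 0.001, -0.0]
contact_force: [3.1, -1.3, 4.1]
opening: 0.156
```

jog_arm(
  commands="0 0 0.0006 0 0 0; 0 0 0.0006 0 0 0; 0 0 0.0006 0 0 0; 0 0 0.0006 0 0 0",
  gripper=40,
)

```text
time: 20.98
eef_pos: [0.5012, 0.0276, 0.0945]
tcp_rot: [0.942, -0.335, -0.001, 0.0]
contact_force: [0.6, -1.9, -0.2]
opening: 0.398
```

```bash
python3 look.py 10 0.090
```

```text
[0.50122607 0.0275903  0.09446193] yaw -39.17067534787632 [ 0.5856921  -1.8601725  -0.22219746] [ 0.00487266 -0.02477552  0.0542186 ] 0.39826924757991444
top 0.08956802350992556 (array([0.50178352, 0.0274027 ]), np.float64(0.027205262437075887))
[321 231  15  17 132] [0.49801078 0.00321267 0.08946789] 0.02451409186391379 -99.3654957590832
[221 233  15  17 130] [0.52436715 0.03680204 0.08989241] 0.02426288497469881 22.799465400163292
```

View pics/wrist10.png

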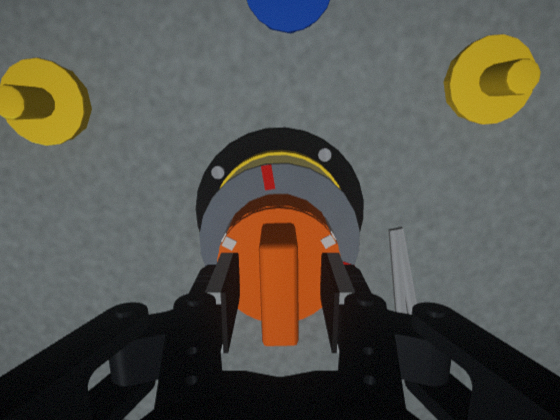

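jog_arm(
  commands="0 0 0.02 0 0 0; 0 0 0.05 0 0 0; 0 0 0.09 0 0 0; 0 0 0.12 0 0 0; 0 0 0.12 0 0 0; 0 0 0.12 0 0 0",
)

```text
time: 21.82
eef_pos: [0.5011, 0.0275, 0.2137]
tcp_rot: [0.942, -0.335, -0.001, 0.0]
contact_force: [-0.2, 0.2, -0.1]
opening: 0.401
```

```bash
python3 look.py 11 0.090; python3 - <<'E'
from h import *
for k in ("wrist10","wrist11"):
    c=load(k);w=cloud(c);h=hsv(c);r=np.hypot(w[...,0]-.502,w[...,1]-.0274)
    p=w[(abs(w[...,2]-.062)<.003)&(r<.04)];print("shoulder z",np.median(p[:,2]))
    o=(h[...,0]>3)&(h[...,0]<18)&(h[...,1]>150)&(r<.024)
    p=w[o&(abs(w[...,2]-.09)<.004)];print("tilt",np.linalg.lstsq(np.c_[p[:,:2]-p[:,:2].mean(0),np.ones(len(p))],p[:,2],rcond=None)[0])
E
```

```text
[0.5010933  0.02749637 0.21367664] yaw -39.17815468603595 [-0.23171296  0.19425308 -0.13202851] [0.02157401 0.02320972 0.00769557] 0.4007152853528941
top 0.08953159212670816 (array([0.50210098, 0.02750272]), np.float64(0.02696368017077378))
[303 179   9   9  43] [0.498157   0.00324606 0.08940382] 0.02445774622891084 -99.04024562550748
[245 180   9   9  45] [0.52466115 0.03690175 0.08991746] 0.024572563515590843 22.74815179104232
shoulder z 0.061117508753154394
tilt [ 0.0135706  -0.00071866  0.08963891]
shoulder z 0.06112644384310767
tilt [0.01325903 0.00092732 0.0895729 ]
```

View pics/side11.png

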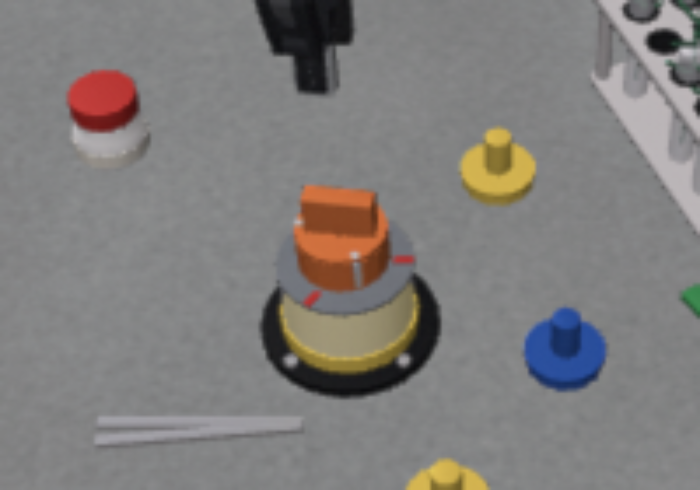

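View pics/wrist11.png

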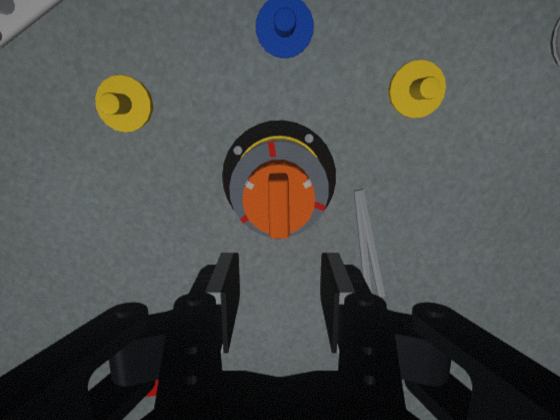

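Cap top is about 28.4 mm above the shoulder reading, so the underside is at about 64.4–64.9 mm. Tilt is about 0.013 rad and the lugs are about 68° past the gaps. The cover stands free and the robot touches nothing, so I'm handing in.

```bash
python3 -c "
from plant import *
print(ctrl.sign_off())"
```

```text
the job is handed in; nothing more can be done
None
```

The canister is closed with the orange cap, and the blue cover stands on the bare table. I handed the job in after about 22 s of the 64 s allowed; no verdict is reported.

- **Cover:** I lifted it straight off and stood it upright at about (0.602, −0.061), roughly 0.13 m from the canister's axis.
- **Cap:** I set it on the crests with the lugs about 62° clockwise of the gaps. I turned it back until it sat over the gaps and lowered it about 8.4 mm onto the gap floor. I then screwed it forward 69° to the stop and let go. At the readings taken after each move, contact forces stayed at or below about 7 N.
- **Last checks:** All the figures I measured were within their limits:
  - The cap's underside was 64.4–64.9 mm above the canister's; the spread is the camera's height error of about 1 mm.
  - The cap was centred within about 0.5 mm.
  - The tilt was about 0.013 rad.
  - The lugs were 67–69° past the gaps.
  - The gripper was open and clear.
- **Other objects:** The ones visible in the last pictures stood where they were. I did not re-measure the bottle, vial and lens after taking the cap from between them.

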